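# Show a worn brake pad to the inspection camera

### The job

The inboard brake pad has worn thin and needs its picture taken. Swing the caliper up on its guide pin, past upright, so that it stays open, then lift the inboard (thin-lined) pad out of the carrier and hold it up 15 cm in front of the inspection camera's lens: lining towards the lens and square to it, centred in the picture, its long side level. Finish while still holding the pad there, motionless; do not touch the camera, and leave the other pad and everything else on the bench as it is.

Things in the scene. Friction and masses are not known exactly. Their poses are not given: they have to be found in the camera images.
- vice: low blue drill-press vice (jaws 60 mm high), fixed, clamping the dark cast carrier of the pads. Origin under its middle; x along the disc's axis (-x inboard, robot side), y along the pads, z up. Carrier: end arms at |y| = 68 to 88 mm, x = -40 to 42, up to 124 mm high; round guide-pin bosses, 25 mm thick, at |y| = 92 mm, z = 105, ending at x = -40 mm
- caliper (a joint): angle of the aluminium floating caliper over both pads (rad). Hinge: the one remaining guide pin, along vice x at y = -92, z = 105 mm. 0 is closed over the pads; positive swings its free (+y) end up and over towards vice -y; stop at 1.95, past upright. Stiff pin: it stays at any angle where it is left; lifting takes about 10 N at the free ear. Closed, its top is 147 mm high
- caliper_ear (a point): centre of the caliper's free ear, the flat lug with the empty bolt hole, 184 mm from the hinge axis: 14 mm thick along vice x, 28 mm high, round end; 36 mm free towards the carrier's boss, open on the other side. At vice x = -83, y = 92, z = 105 mm when closed
- caliper_hinge (a point): point on the caliper's hinge axis in the plane of the ear (vice x = -83 mm)
- worn_pad: inboard (robot-side) brake pad, standing on edge in the carrier: steel back plate 112 mm wide (131 over end lugs), 56 tall, 6 thick, worn grey lining 4 mm thick on its +x face from z = 5 to 50 mm. Origin at the lower edge, mid back plate: back at x = -3, lining face at x = 7 mm; y along the pad, z up. About 0.24 kg. Seated: x along vice x, top edge 124 mm above the bench
- worn_pad_face (a point): centre of the worn pad's lining face, at pad x = 7, y = 0, z = 28 mm. The pad's end lugs stand in sheet-steel clips open at the top (1 mm play) and are free after 25 mm straight up. With the caliper up, the space behind the pad is free, and 30 mm is free between its lining and the other pad's
- thick_pad: the outboard pad: same back plate, 11 mm lining on its -x face, towards the worn pad; it stays in the carrier
- camera: inspection camera on a post stand, fixed; foot 110 x 100 mm, post 390 mm high, at x = 100 mm. Origin on the bench straight below the lens; the camera head hangs in front (-x) of the post and looks to -x and downwards
- lens (a point): centre of the camera's front, within a white ring light of 62 mm diameter, 220 to 275 mm above the bench. Axes: -x is where the camera looks (25 degrees below level), y is level (the picture's side to side), z is the picture's upward direction. The plane in focus lies 150 mm in front, at x = -150 mm
- guide_pin: loose steel guide pin with a hexagon head, 72 mm long, 15 mm across, lying on the bench; origin under its middle. Bystander
- spanner: steel open-ended spanner, 190 mm long, lying on the bench; bystander
- grease_tub: round grey tub with a black lid, 68 mm across, 55 mm tall; bystander
- wire_brush: brush with a wooden handle, 200 mm long, lying on the bench; bystander
- spray_can: spray can, 66 mm across, 210 mm tall, standing; bystander
- pad_carton: closed cardboard carton of new parts, 150 x 100 x 65 mm; bystander
- bolt_tray: shallow steel tray with three bolts, 120 x 170 x 30 mm; bystander
- screwdriver: screwdriver, 200 mm long, lying on the bench; bystander

How it is judged:
By the outcome, as a careful person would: the job done as asked, in the order asked, and still so for the second after the job is handed in, while the arm keeps its last pose, push and grip.
It also fails if it takes over 56 s, if anything falls off the work surface, if the arm or the gripper's body presses on something with over 40 N, if the wrist force passes 120 N, or if a joint passes its speed limit or range.

### The arm

A 6-joint arm with a two-finger parallel gripper is mounted at the origin on the work surface. World frame = base frame: x ahead of the robot, y to its left, z up, the work surface at z = 0. Lengths are in m, angles in rad, forces in N, time in s.
With the tool pointing down it reaches from about 0.35 to 0.975 m from the base axis. Payload 4.9 kg.
Tool frame: the origin (TCP) lies midway between the tips of the shut fingers; the grasp point (between the pads) lies 19 mm behind it; z points along the fingers, y is the line along which they close (so a half turn about z gives the same grasp; the last joint's range is limited). The gripper opens to 85 mm and grips with 20 to 120 N. Pads are 22 mm wide; open, the fingers measure 114 mm over their backs; the gripper's body (76 mm by 85 mm) begins 54 mm behind the grasp point. The pads swing forward as they close: fully open they stand 13 mm farther back than shut.
Start: joints at [1.179, 0.053, 1.613, -0, 1.476, -0.119], TCP at [0.168, 0.602, 0.231] pointing down, gripper open.
Joint ranges: [-3.01, 3.01], [-1.01, 2.22], [0.06, 2.58], [-1.02, 4.17], [0.09, 2.62], [-3.14, 3.14]. Speed limits (rad/s): [2.57, 2.57, 3.14, 3.14, 3.14, 3.14].

### API

Orientations are given as a unit quaternion [w, x, y, z].
In Python, from plant import manip, probe_bus, grab_frame, camera_params, job_done gives the robot as it stands (manip), with the cameras as plain functions, the job as plain functions and the readings (probe_bus).
- The arm moves only by the shell command python3 shift.py, which reads ROWS from standard input. ROWS is a JSON list of rows, 1 to 5 of them, each an object with the fields aperture (the opening from 0.0 (shut) to 1.0 (fully open)), d (a list: dx, dy, dz in m), r (a list: a rotation vector rx, ry, rz in rad); a field left out counts as zero (the opening has to be given); each row shifts and turns the commanded pose from where the row before left it, along the tool's axes as they then stand; what a row does not reach is not made up. A row lasts 1/8 s, in which the tool goes at most 0.0625 m and 0.188 rad, less where a joint would pass 70% of its speed; a pose out of reach is approached as far as the arm can. The fingers move at their own pace and stop on an object; the grip force is fixed at half the most. Time passes only in rows, so rows that do not move let the fingers close. It prints the time, the measured TCP pose, the force, the opening and the grip force at its end. Input that does not fit is refused with a message, and nothing moves.
- probe_bus.state(): the state, without advancing time (a new reading comes with each control period).
- grab_frame(name): name is "side" or "top"; returns the picture (420x560x3 uint8, red, green, blue); there is no depth.
- camera_params(name): a dict with "intrinsics" (3x3 intrinsics, pixels), "xyz" and "orientation" of the camera in the world. Camera axes: x right, y down, z forward; pixel columns grow to the right and rows downward; lengths in m; the calibration is good to about 2 mm. A picture is of the moment at which its call begins. camera_params takes no time and is no camera call.
- job_done(): hands the job in; it is judged then, once.
The state is a dict: "time": time; "joint_pos": joint angles; "joint_vel": joint speeds; "joint_efforts": joint torques, N m; "tool_pos": TCP position; "tool_rot": TCP orientation; "contact_force": force on the tool from outside, world axes, zero at the start; "ft_torque": the same for the moment, N m; "gripper_width": opening from 0.0 (shut) to 1.0 (fully open); "grasp_force": force on a finger pad.
Only numpy, scipy, OpenCV 4.12 (cv2) and the standard library are available. Lean on these libraries where they do the work, as an engineer would, in place of code of your own. Each camera call takes 0.05 s, during which the arm holds its last target. There are 200 camera calls.

## Working session

There is one attempt and no reset: what is moved stays moved. The work goes in short steps, Python scripts to look and compute and a shell command to move; the robot and the scene stay as the last step left them, time stands still between calls to the robot, and variables do not carry over. Pictures are saved under pics/ and viewed, at most 10 in all, crops included, and the job is handed in when it is done.

```bash
ls; mkdir -p pics
python3 - <<'E'
from plant import manip, probe_bus, grab_frame, camera_params, job_done
import cv2
for n in("side","top"):
    cv2.imwrite(f"pics/{n}0.png",cv2.resize(grab_frame(n)[:,:,::-1],(800,600),interpolation=cv2.INTER_CUBIC)); print(camera_params(n))
s=probe_bus.state();print(s)
E
```

```text
pics
plant.py
shift.py
{'intrinsics': array([[449.30128681,   0.        , 272.50050567],
       [  0.        , 449.30128681, 209.63107945],
       [  0.        ,   0.        ,   1.        ]]), 'xyz': array([ 0.38396633, -0.77534106,  1.00272283]), 'orientation': array([-0.36341621,  0.92143637, -0.13037639,  0.04342438])}
{'intrinsics': array([[394.20765855,   0.        , 280.47410908],
       [  0.        , 394.20765855, 209.22676534],
       [  0.        ,   0.        ,   1.        ]]), 'xyz': array([ 0.49959677, -0.02071637,  1.21375628]), 'orientation': array([ 0.03598855, -0.70002258,  0.71259044, -0.02980054])}
{'time': 0.1, 'joint_pos': array([ 1.17899094e+00,  5.32813642e-02,  1.61415830e+00,  4.09829656e-05,
        1.47603512e+00, -1.19038372e-01]), 'joint_vel': array([-0.00085643, -0.00129263, -0.00164526,  0.00041104,  0.00284735,
       -0.00022548]), 'joint_efforts': array([ 2.15802015e-04, -3.94904959e+01, -3.71363354e+01, -8.19450543e-05,
        3.98740885e-03, -6.39597431e-06]), 'tool_pos': array([0.16816474, 0.60135716, 0.23019089]), 'tool_rot': array([-2.57498677e-04,  1.35962982e-01,  9.90713471e-01, -9.05377389e-04]), 'contact_force': array([-1.27964151,  0.36729415, -0.11041329]), 'ft_torque': array([-0.00670947,  0.0353349 , -0.02676313]), 'grasp_force': 0.0, 'gripper_width': 1.00045605095265}
```

View pics/side0.png

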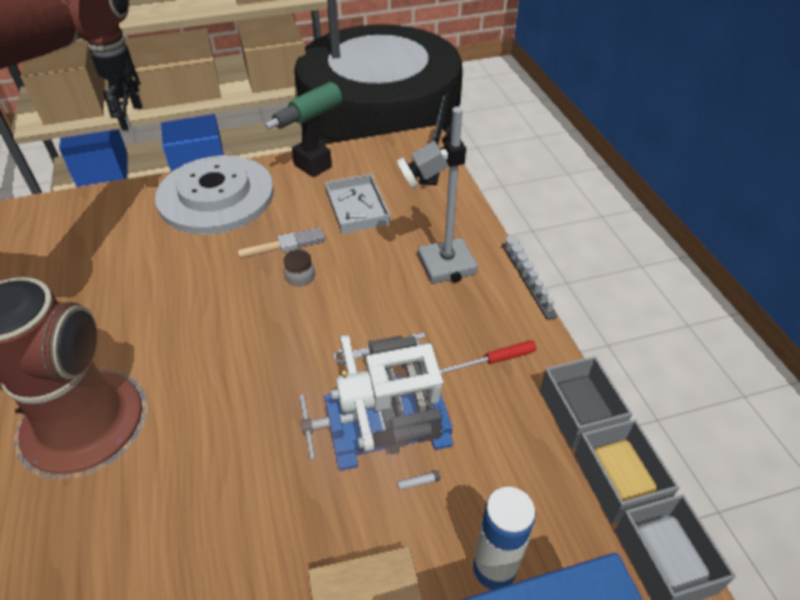

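View pics/top0.png

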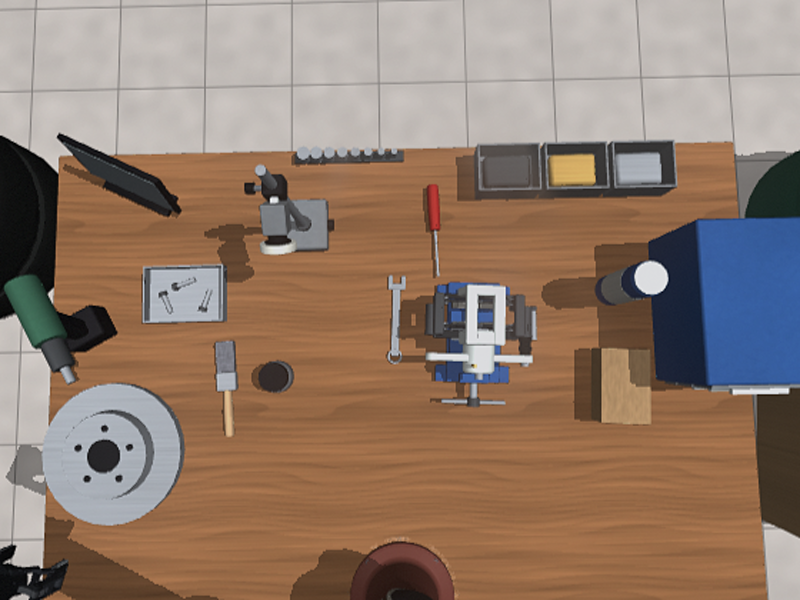

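The side view shows the vice at about (390,400) and the inspection camera at (430,160). The top view shows them at (480,330) and (285,225). Next I'll take enlarged crops of both.

Run:
```python
from plant import manip, probe_bus, grab_frame, camera_params, job_done
import cv2,numpy as np
def crop(im,x,y,w,h,f):
    c=cv2.resize(im[y:y+h,x:x+w],None,fx=f,fy=f,interpolation=cv2.INTER_CUBIC)
    for i in range(0,w,10):
        cv2.line(c,(i*f,0),(i*f,6 if i%50 else 14),(0,0,255),1); 
        if i%20==0: cv2.putText(c,str(x+i),(i*f,24),0,.35,(0,0,255),1)
    for j in range(0,h,10):
        cv2.line(c,(0,j*f),(6,j*f),(0,0,255),1)
        if j%20==0: cv2.putText(c,str(y+j),(8,j*f+4),0,.35,(0,0,255),1)
    return c
t=grab_frame("top")[:,:,::-1];s=grab_frame("side")[:,:,::-1]
cv2.imwrite("pics/v.png",np.hstack([crop(t,292,190,92,100,4),crop(s,208,228,108,100,4)]))
cv2.imwrite("pics/c.png",np.hstack([crop(t,165,110,75,75,5),crop(s,272,72,70,75,5)]))
```

```text
(no output)
```

View pics/v.png

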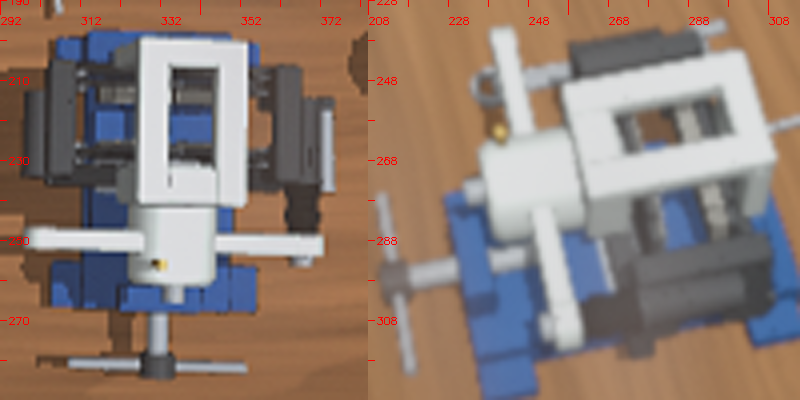

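View pics/c.png

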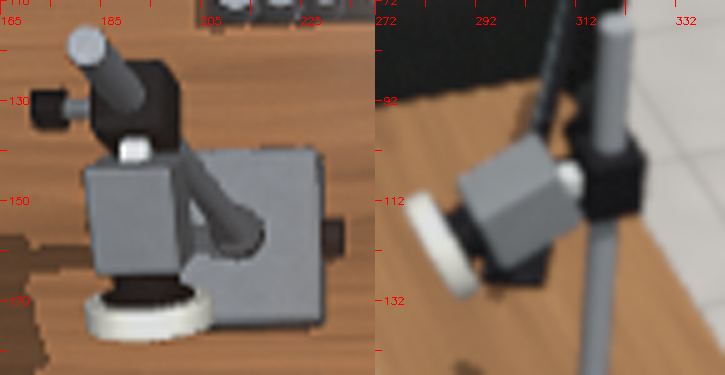

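The vice crop shows the carrier's arm tops in the top view: left arm corners at (304,205) to (311,235), right arm at (360,207) to (368,235). The free ear is the end at (299,249), and the hinge end is at (372,251). In the camera crop, the ring spans (182 to 208, up to 178) in the top view and (278 to 293, 110 to 132) in the side view. The post top is at (182,119) and (320,76).

```bash
cat > h.py <<'E'
from plant import manip, probe_bus, grab_frame, camera_params, job_done
import cv2,numpy as np
from scipy.spatial.transform import Rotation as R
from scipy.optimize import least_squares
P={n:camera_params(n) for n in("top","side")}
q=lambda v:R.from_quat(np.r_[v[1:],v[0]])
def proj(n,X):
    p=P[n];X=np.atleast_2d(X);c=q(p["orientation"]).inv().apply(X-p["xyz"]);u=c@p["intrinsics"].T
    return u[:,:2]/u[:,2:]
def place(p,L): return R.from_euler('z',p[2]).apply(np.atleast_2d(L))+[p[0],p[1],0]
E
cat > fit.py <<'E'
from h import *
T=lambda a,ox,oy,f:(np.array(a,float)+.5)/f-.5+[ox,oy]
# vice
L=[(.042,.088,.124),(.042,.068,.124),(-.040,.068,.124),(-.040,.088,.124),(.042,-.068,.124),(.042,-.088,.124),(-.04,-.088,.124)]
tp=T([(48,60),(76,60),(78,180),(48,180),(273,66),(300,68),(303,181)],292,190,4)
f=lambda p:(proj("top",place(p,L))-tp).ravel()
r=least_squares(f,[.5,0,0],loss='soft_l1');print("vice",r.x,r.fun.reshape(-1,2).round(2).tolist())
np.save("vice",r.x)
E1=[(-.083,.092,.105),(-.083,-.092,.105),(-.083,.106,.105),(-.083,-.106,.105)]
for n in P: print(n,proj(n,place(r.x,E1)).round(1).tolist(),"arms",proj(n,place(r.x,L)).round(1).tolist())
print("ear,hinge",place(r.x,E1[:2]))
a=np.linspace(0,2*np.pi,60)
def ring(p):
    out=[]
    Rl=R.from_euler('zy',[p[2],-np.radians(25)*-1*-1])  # set below
    ex=np.array([np.cos(np.radians(25)),0,np.sin(np.radians(25))]);ez=np.array([-ex[2],0,ex[0]])
    for d in(0,p[4]):
        out.append(d*ex+.031*(np.cos(a)[:,None]*[0,1,0]+np.sin(a)[:,None]*ez)+[0,0,p[3]])
    return place(p,np.vstack(out))
tb=np.r_[T((86,0),165,110,5)[0],T((213,340),165,110,5)]
sb=np.r_[T((30,190),272,72,5),T((105,298),272,72,5)]
pt=T((87,47),165,110,5);ps=T((240,20),272,72,5)
fo=T([(325,150),(323,325)],165,110,5)
def g(p):
    u=proj("top",ring(p));v=proj("side",ring(p));c=place(p,[(.1,0,.39)])
    F=place(p,[(.155,-.05,.02),(.045,-.05,.02)])
    return np.r_[[u[:,0].min(),u[:,0].max(),u[:,1].max()]-tb,v.min(0)-sb[:2],v.max(0)-sb[2:],proj("top",c)[0]-pt,proj("side",c)[0]-ps,(proj("top",F)-fo).ravel()*.5]
r=least_squares(g,[.68,.2,0,.25,.008],loss='soft_l1');print("cam",r.x,r.fun.round(2));np.save("cam",r.x)
E
python3 fit.py
```

```text
vice [ 0.56737177 -0.16322165 -0.0331866 ] [[0.04, 0.29], [0.24, 0.39], [-0.52, -0.04], [-0.27, -0.15], [0.06, -0.38], [0.54, -0.78], [-0.08, 0.6]]
top [[301.4, 250.0], [367.4, 251.1], [296.4, 250.0], [372.4, 251.2]] arms [[303.7, 204.9], [310.9, 205.0], [310.6, 234.6], [303.4, 234.5], [359.9, 205.7], [367.2, 205.8], [367.3, 235.5]]
side [[241.3, 246.5], [257.0, 308.5], [240.2, 242.4], [258.3, 313.8]] arms [[289.3, 233.4], [291.4, 239.3], [259.6, 245.7], [257.8, 239.7], [307.1, 283.5], [309.7, 290.7], [274.9, 298.4]]
ear,hinge [[ 0.48747008 -0.06851833  0.105     ]
 [ 0.48136487 -0.25241701  0.105     ]]
cam [0.67603782 0.1936719  0.00363773 0.26793206 0.01191643] [-0.48  0.6   0.51 -0.34 -0.39 -0.29  0.3   0.05 -0.38  0.65 -0.1  -0.28
 -0.11  0.08 -0.08]
```

Run:
```python
from h import *
p=np.load("vice.npy");a=np.linspace(0,2*np.pi,40)
for th in(0,.05,.1,.2):
    c=np.array([0,-.092+.184*np.cos(th),.105+.184*np.sin(th)])
    X=np.vstack([c+np.c_[0*a+x,.014*np.cos(a),.014*np.sin(a)] for x in(-.09,-.076)])
    for n in P:
        u=proj(n,place(p,X));print(th,n,u.min(0).round(1),u.max(0).round(1))
```

```text
0 top [296.4 247.5] [306.5 252.7]
0 side [237.4 240.6] [245.1 252.5]
0.05 top [296.6 247.5] [306.7 252.7]
0.05 side [237.2 238.4] [244.9 250.4]
0.1 top [296.9 247.5] [307.2 252.8]
0.1 side [237.  236.3] [244.7 248.3]
0.2 top [298.2 247.5] [308.6 252.9]
0.2 side [236.7 232.4] [244.5 244.6]
```

```bash
cat >> h.py <<'E'
np.set_printoptions(suppress=True,precision=4)
def delta(pos,Rt):
    s=probe_bus.state();Rn=q(s["tool_rot"])
    print("t",round(s["time"],2),"d",Rn.inv().apply(np.array(pos)-s["tool_pos"]),"rot",(Rn.inv()*Rt).as_rotvec(),"q",s["joint_pos"],"F",s["contact_force"])
def frame(x,z): # tool y along x, tool z along z
    y=np.array(x)/np.linalg.norm(x);z=np.array(z)/np.linalg.norm(z);return R.from_matrix(np.c_[np.cross(y,z),y,z])
V=np.load("vice.npy");vx=place([0,0,V[2]],[1,0,0])[0]
def ear(th,r=.184): return place(V,[-.083,-.092+r*np.cos(th),.105+r*np.sin(th)])[0]
down=frame(vx,[0,0,-1])
E
echo '[{"aperture":1, "r":[0, 0, 0.188]}, {"aperture":1, "r":[0, 0, 0.188]}, {"aperture":1, "r":[0, 0, 0.188]}, {"aperture":1, "r":[0, 0, 0.188]}, {"aperture":1, "r":[0, 0, 0.188]}]' | python3 shift.py
echo '[{"aperture":1, "r":[0, 0, 0.188]}, {"aperture":1, "r":[0, 0, 0.188]}, {"aperture":1, "r":[0, 0, 0.013]}]' | python3 shift.py
python3 -c "
from h import *
print(ear(.15));delta(ear(.15)+[0,0,.1],down)"
```

```text
time: 0.82
tool_pos: [0.1683, 0.6017, 0.231]
tool_rot: [0.0, 0.571, 0.821, -0.0]
contact_force: [0.4, -0.9, 0.2]
gripper_width: 1.003
grasp_force: 0.0
time: 1.2
tool_pos: [0.1683, 0.6017, 0.231]
tool_rot: [0.0, 0.716, 0.698, -0.0]
contact_force: [-0.1, 0.5, 0.4]
gripper_width: 0.998
grasp_force: 0.0
[ 0.4874 -0.0706  0.1325]
t 1.2 d [-0.6637  0.3365 -0.0012] rot [-0.0002  0.0005  0.0071] q [1.1789 0.0528 1.6133 0.     1.476  1.205 ] F [-0.077   0.4916  0.437 ]
```

```bash
M='[-]'
echo '[{"aperture":1, "d":[-0.047, 0.024, 0], "r":[0, 0, 0.007]}, {"aperture":1, "d":[-0.047, 0.024, 0]}, {"aperture":1, "d":[-0.047, 0.024, 0]}, {"aperture":1, "d":[-0.047, 0.024, 0]}, {"aperture":1, "d":[-0.047, 0.024, 0]}]' | python3 shift.py >/dev/null
echo '[{"aperture":1, "d":[-0.047, 0.024, 0]}, {"aperture":1, "d":[-0.047, 0.024, 0]}, {"aperture":1, "d":[-0.047, 0.024, 0]}, {"aperture":1, "d":[-0.047, 0.024, 0]}, {"aperture":1, "d":[-0.047, 0.024, 0]}]' | python3 shift.py
echo '[{"aperture":0.65, "d":[-0.047, 0.024, 0]}, {"aperture":0.65, "d":[-0.047, 0.024, 0]}, {"aperture":0.65, "d":[-0.047, 0.024, 0]}, {"aperture":0.65, "d":[-0.047, 0.024, 0]}]' | python3 shift.py
python3 - <<'E'
from h import *
delta(ear(.15)+[0,0,.1],down)
s=grab_frame("side")[:,:,::-1];t=grab_frame("top")[:,:,::-1]
f=lambda im,x,y:cv2.resize(im[y:y+100,x:x+100],(400,400),interpolation=cv2.INTER_CUBIC)
cv2.imwrite("pics/a1.png",np.hstack([f(t,260,190),f(s,200,210)]))
E
```

```text
time: 2.45
tool_pos: [0.3928, 0.1224, 0.2315]
tool_rot: [0.0, 0.718, 0.696, 0.0]
contact_force: [1.0, -0.4, -0.0]
gripper_width: 0.999
grasp_force: 0.0
time: 2.95
tool_pos: [0.4823, -0.0689, 0.2314]
tool_rot: [0.0, 0.718, 0.696, 0.0]
contact_force: [0.5, -0.3, -0.6]
gripper_width: 0.648
grasp_force: 0.0
t 2.95 d [-0.0015  0.0052 -0.0011] rot [ 0.0006 -0.0001  0.0014] q [-0.295  -0.2874  1.9246  0.0002  1.5038 -0.2632] F [ 0.5488 -0.2532 -0.6054]
```

View pics/a1.png

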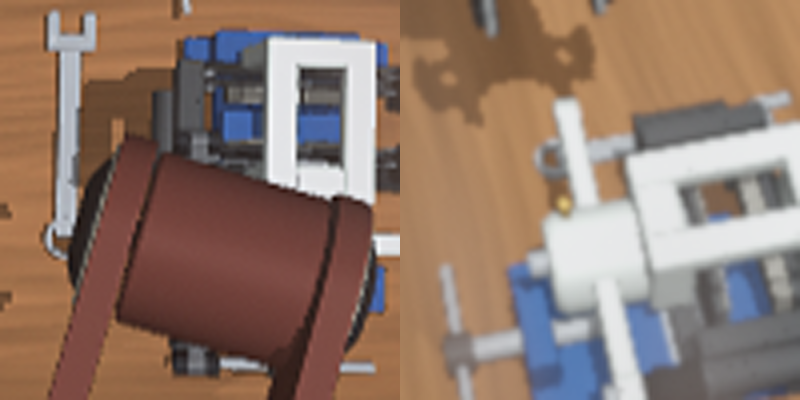

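The fingers hang at (485,8) and (600,5) in the side crop, above the ear tip at (567,100). The caliper looks slightly ajar, about 0.15 rad, and the ear is about 2 mm further in +x than the fit says.

```bash
echo '[{"aperture":0.45, "d":[-0.001, 0.007, 0.02]}, {"aperture":0.45, "d":[0, 0, 0.025]}, {"aperture":0.45, "d":[0, 0, 0.025]}, {"aperture":0.45, "d":[0, 0, 0.025]}, {"aperture":0.45, "d":[0, 0, 0.019]}]' | python3 shift.py
echo '[{"aperture":0}, {"aperture":0}, {"aperture":0}, {"aperture":0}, {"aperture":0}]' | python3 shift.py
```

```text
time: 3.68
tool_pos: [0.4882, -0.0677, 0.1161]
tool_rot: [-0.001, 0.718, 0.696, -0.0]
contact_force: [0.5, 0.5, -0.4]
gripper_width: 0.447
grasp_force: 0.0
time: 4.3
tool_pos: [0.4898, -0.0681, 0.1175]
tool_rot: [0.001, 0.719, 0.695, 0.001]
contact_force: [6.4, 0.1, -7.6]
gripper_width: 0.149
grasp_force: 59.9
```

```bash
echo '[{"aperture":0, "d":[-0.0025, 0, -0.011]}, {"aperture":0, "d":[-0.0026, 0, -0.011]}, {"aperture":0, "d":[-0.0035, 0, -0.0105]}, {"aperture":0, "d":[-0.0042, 0, -0.0105]}]' | python3 shift.py
echo '[{"aperture":0, "d":[-0.005, 0, -0.010]}, {"aperture":0, "d":[-0.005, 0, -0.010]}, {"aperture":0, "d":[-0.006, 0, -0.0095]}, {"aperture":0, "d":[-0.0065, 0, -0.009]}]' | python3 shift.py
```

```text
time: 4.8
tool_pos: [0.4892, -0.0809, 0.1595]
tool_rot: [0.001, 0.72, 0.694, 0.002]
contact_force: [9.4, -2.2, -14.7]
gripper_width: 0.15
grasp_force: 58.5
time: 5.3
tool_pos: [0.4882, -0.103, 0.1973]
tool_rot: [-0.0, 0.719, 0.694, 0.002]
contact_force: [8.7, -0.2, -14.8]
gripper_width: 0.155
grasp_force: 58.6
```

Forces are small, so I'll carry on along the arc.

```bash
echo '[{"aperture":0, "d":[-0.0146, 0, -0.017]}, {"aperture":0, "d":[-0.0165, 0, -0.0151]}, {"aperture":0, "d":[-0.0182, 0, -0.013]}, {"aperture":0, "d":[-0.0196, 0, -0.0107]}, {"aperture":0, "d":[-0.0208, 0, -0.0084]}]' | python3 shift.py
echo '[{"aperture":0, "d":[-0.0217, 0, -0.0057]}, {"aperture":0, "d":[-0.0221, 0, -0.0032]}, {"aperture":0, "d":[-0.0224, 0, -0.0005]}]' | python3 shift.py
echo '[{"aperture":0, "d":[-0.0223, 0, 0.0022]}, {"aperture":0, "d":[-0.0218, 0, 0.0049]}, {"aperture":0}]' | python3 shift.py
```

```text
time: 5.92
tool_pos: [0.484, -0.1909, 0.2608]
tool_rot: [-0.004, 0.719, 0.695, 0.002]
contact_force: [4.5, 5.4, -14.4]
gripper_width: 0.151
grasp_force: 58.5
time: 6.3
tool_pos: [0.481, -0.2566, 0.2708]
tool_rot: [-0.005, 0.719, 0.695, 0.002]
contact_force: [-1.9, 9.0, -8.4]
gripper_width: 0.154
grasp_force: 58.5
time: 6.68
tool_pos: [0.4788, -0.3035, 0.2636]
tool_rot: [-0.003, 0.72, 0.694, -0.001]
contact_force: [-5.7, -1.8, -7.1]
gripper_width: 0.15
grasp_force: 59.0
```

```bash
echo '[{"aperture":0.4}, {"aperture":0.4}, {"aperture":0.4, "d":[0, 0, -0.03]}, {"aperture":0.4, "d":[0, 0, -0.05]}]' | python3 shift.py
echo '[{"aperture":0.35, "d":[0, -0.03, -0.03]}, {"aperture":0.35, "d":[0.05, -0.03, 0]}, {"aperture":0.35, "d":[0.05, -0.03, 0]}, {"aperture":0.35, "d":[0.05, 0, 0]}, {"aperture":0.35, "d":[0.05, 0, 0]}]' | python3 shift.py
python3 - <<'E'
from h import *
s=grab_frame("side")[:,:,::-1];t=grab_frame("top")[:,:,::-1]
f=lambda im,x,y:cv2.resize(im[y:y+75,x:x+80],(400,375),interpolation=cv2.INTER_CUBIC)
cv2.imwrite("pics/a2.png",np.hstack([f(t,298,195),f(s,235,225)]))
E
```

```text
time: 7.18
tool_pos: [0.4805, -0.3028, 0.3454]
tool_rot: [-0.001, 0.719, 0.695, -0.0]
contact_force: [0.9, -1.1, 0.7]
gripper_width: 0.4
grasp_force: 0.0
time: 7.8
tool_pos: [0.3975, -0.099, 0.3773]
tool_rot: [0.002, 0.719, 0.695, 0.001]
contact_force: [0.1, 0.3, 0.4]
gripper_width: 0.349
grasp_force: 0.0
```

View pics/a2.png

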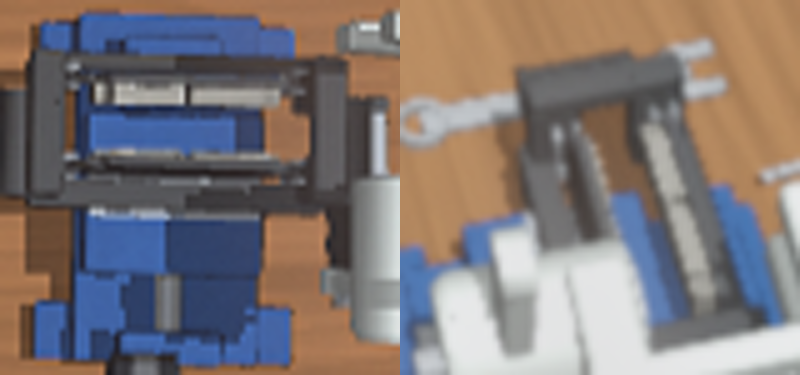

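The caliper is fully open, leaning to the right in the top view. The worn pad is the thin strip around v = 150 to 178 in the top crop, and the thick lining is at v = 80 to 107. I'll enlarge it to find the pad's x.

Run:
```python
from h import *
t=grab_frame("top")[:,:,::-1];x0,y0=300,205
c=cv2.resize(t[y0:y0+36,x0:x0+70],None,fx=11,fy=11,interpolation=cv2.INTER_CUBIC)
for xm in range(-40,45,10):  # vice-x ticks at z=.124 drawn at both ends and middle
    for ys in ((.066,.058),(-.058,-.066)):
        u=(proj("top",place(V,[(xm/1000,y,.124) for y in ys]))-[x0,y0]+.5)*11-.5
        cv2.line(c,*[tuple(int(a) for a in b) for b in u],(0,0,255) if xm else (0,255,0),1)
        if ys[0]>0: cv2.putText(c,str(xm),tuple(int(a) for a in u[0]-[25,0]),0,.4,(0,255,255),1)
cv2.imwrite("pics/a3.png",c)
```

```text
(no output)
```

View pics/a3.png

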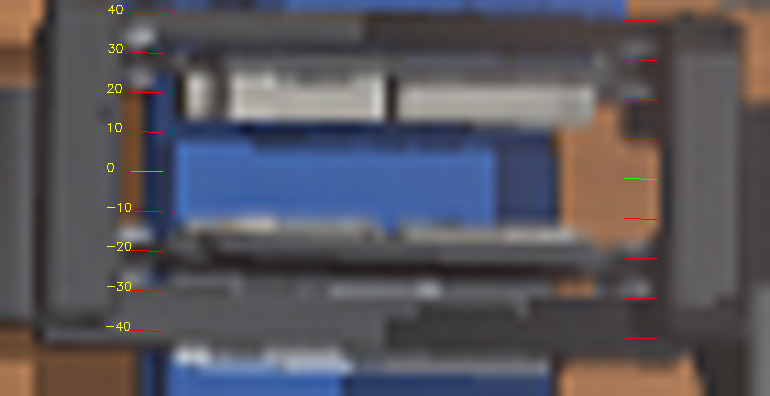

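Run:
```python
from h import *
g=place(V,[-.020,0,0])[0]+[.001,0,.091];print(g,proj("top",place(V,[-.02,0,.118])))
delta(g,down)
```

```text
[ 0.5484 -0.1626  0.091 ] [[335.0393 227.8154]]
t 7.95 d [-0.0587  0.1509  0.2872] rot [0.0046 0.0019 0.0035] q [-0.4253 -0.5242  1.8587 -0.      1.8021 -0.3957] F [ 0.7509 -1.0575 -0.4223]
```

```bash
echo '[{"aperture":0.3, "d":[-0.0147, 0.0377, 0], "r":[0.003, 0.002, 0.003]}, {"aperture":0.3, "d":[-0.0147, 0.0377, 0]}, {"aperture":0.3, "d":[-0.0147, 0.0377, 0.03]}, {"aperture":0.3, "d":[-0.0147, 0.0377, 0.05]}, {"aperture":0.3, "d":[0, 0, 0.05]}]' | python3 shift.py
echo '[{"aperture":0.3, "d":[0, 0, 0.05]}, {"aperture":0.3, "d":[0, 0, 0.03]}, {"aperture":0.3}]' | python3 shift.py
python3 - <<'E'
from h import *
delta(place(V,[-.020,0,0])[0]+[.001,0,.091],down)
s=grab_frame("side")[:,:,::-1]
cv2.imwrite("pics/a4.png",cv2.resize(s[210:300,220:340],(800,600),interpolation=cv2.INTER_CUBIC))
E
```

```text
time: 8.57
tool_pos: [0.5467, -0.1666, 0.2451]
tool_rot: [-0.001, 0.721, 0.693, -0.0]
contact_force: [-0.1, -0.3, 0.5]
gripper_width: 0.295
grasp_force: 0.0
time: 8.95
tool_pos: [0.5429, -0.1644, 0.1634]
tool_rot: [-0.004, 0.721, 0.693, -0.001]
contact_force: [-0.3, 0.3, -0.3]
gripper_width: 0.299
grasp_force: 0.0
t 8.95 d [0.0018 0.006  0.0724] rot [-0.0081 -0.0037 -0.0054] q [-0.4255 -0.0269  1.8087  0.0004  1.3687 -0.387 ] F [-0.3469  0.2839 -0.289 ]
```

View pics/a4.png

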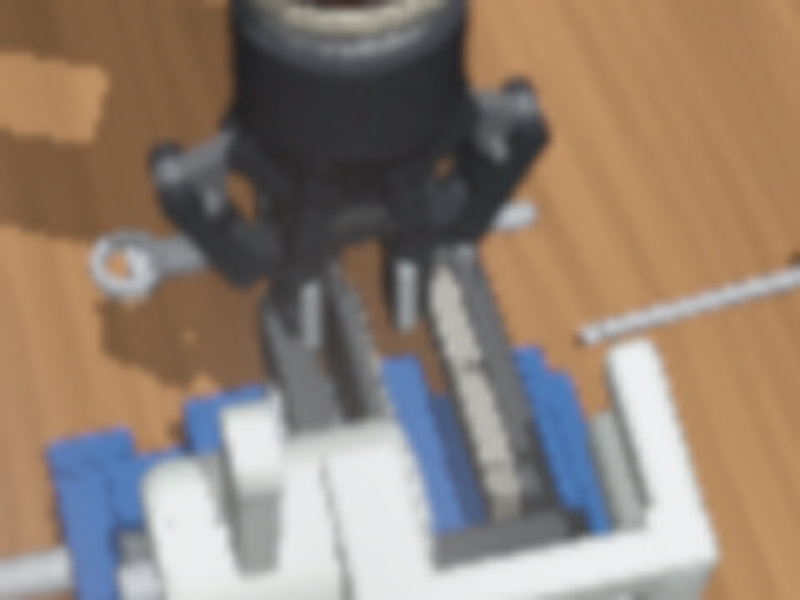

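The fingers, with tips at (312,340) and (405,325), straddle the worn pad's line. I'll nudge +x by 6 mm and go down.

```bash
echo '[{"aperture":0.3, "d":[0.002, 0.006, 0], "r":[-0.008, -0.004, -0.005]}, {"aperture":0.3, "d":[0, 0, 0.025]}, {"aperture":0.3, "d":[0, 0, 0.015]}, {"aperture":0.3, "d":[0, 0, 0.015]}]' | python3 shift.py
echo '[{"aperture":0.3, "d":[0, 0, 0.01]}, {"aperture":0.3, "d":[0, 0, 0.007]}, {"aperture":0.3}]' | python3 shift.py
python3 -c "
from h import *
delta(place(V,[-.020,0,0])[0]+[.001,0,.091],down)"
```

```text
time: 9.5
tool_pos: [0.5517, -0.1626, 0.1118]
tool_rot: [0.003, 0.718, 0.696, 0.001]
contact_force: [-0.2, 0.4, 0.5]
gripper_width: 0.298
grasp_force: 0.0
time: 9.88
tool_pos: [0.5507, -0.1623, 0.0938]
tool_rot: [0.002, 0.719, 0.696, 0.001]
contact_force: [-1.1, -0.6, -0.9]
gripper_width: 0.295
grasp_force: 0.0
t 9.88 d [-0.0003 -0.0023  0.0028] rot [0.0042 0.0017 0.0006] q [-0.4162  0.0546  1.8504 -0.      1.232  -0.3837] F [-1.0547 -0.6157 -0.8814]
```

```bash
echo '[{"aperture":0.3, "d":[0, -0.0015, 0.003], "r":[0.004, 0.001, 0]}, {"aperture":0}, {"aperture":0}, {"aperture":0}, {"aperture":0}]' | python3 shift.py
echo '[{"aperture":0}, {"aperture":0, "d":[0, 0, -0.004]}, {"aperture":0, "d":[0, 0, -0.008]}]' | python3 shift.py
```

```text
time: 10.5
tool_pos: [0.5492, -0.1624, 0.0915]
tool_rot: [0.001, 0.719, 0.695, -0.0]
contact_force: [-2.9, 0.1, 2.5]
gripper_width: 0.107
grasp_force: 59.2
time: 10.88
tool_pos: [0.549, -0.1619, 0.1025]
tool_rot: [0.0, 0.718, 0.696, -0.0]
contact_force: [-1.2, -0.5, -2.6]
gripper_width: 0.102
grasp_force: 58.5
```

```bash
cat >> h.py <<'E'
C=np.load("cam.npy");k=np.radians(25)
ex=place([0,0,C[2]],[np.cos(k),0,np.sin(k)])[0];ez=place([0,0,C[2]],[-np.sin(k),0,np.cos(k)])[0]
goalR=frame(ex,-ez);face=np.r_[C[:2],C[3]]-.15*ex
goal=face-goalR.apply([0,.005,-.0045])
E
echo '[{"aperture":0, "d":[0, 0, -0.012]}, {"aperture":0, "d":[0, 0, -0.016]}, {"aperture":0, "d":[0, 0, -0.03]}, {"aperture":0, "d":[0, 0, -0.04]}, {"aperture":0, "d":[0, 0, -0.04]}]' | python3 shift.py
python3 -c "
from h import *
print(face,goal);delta(goal,goalR)"
```

```text
time: 11.5
tool_pos: [0.5496, -0.1622, 0.244]
tool_rot: [0.002, 0.718, 0.696, 0.0]
contact_force: [1.1, -0.7, -2.2]
gripper_width: 0.104
grasp_force: 58.6
[0.5401 0.1932 0.2045] [0.5375 0.1932 0.1983]
t 11.5 d [ 0.3549 -0.0237  0.0449] rot [-0.4334  0.0096 -0.035 ] q [-0.4167 -0.0801  1.7233 -0.0005  1.495  -0.3843] F [ 1.1406 -0.7102 -2.2204]
```

```bash
echo '[{"aperture":0, "d":[0.02, -0.005, 0], "r":[0, 0, -0.007]}, {"aperture":0, "d":[0.04, -0.01, 0], "r":[0, 0, -0.007]}, {"aperture":0, "d":[0.045, -0.01, 0], "r":[0, 0, -0.007]}, {"aperture":0, "d":[0.045, -0.01, 0], "r":[0, 0, -0.007]}, {"aperture":0, "d":[0.045, -0.005, 0], "r":[0, 0, -0.007]}]' | python3 shift.py
echo '[{"aperture":0, "d":[0.045, 0, 0]}, {"aperture":0, "d":[0.045, 0, 0]}, {"aperture":0, "d":[0.04, 0, 0]}, {"aperture":0, "d":[0.02, 0, 0]}, {"aperture":0, "d":[0.01, 0, 0]}]' | python3 shift.py
echo '[{"aperture":0, "r":[-0.08, 0, 0]}, {"aperture":0, "r":[-0.09, 0, 0]}, {"aperture":0, "r":[-0.09, 0, 0]}, {"aperture":0, "r":[-0.09, 0, 0]}, {"aperture":0, "r":[-0.08, 0, 0]}]' | python3 shift.py
python3 -c "
from h import *
delta(goal,goalR)"
```

```text
time: 12.12
tool_pos: [0.5111, 0.0357, 0.24]
tool_rot: [0.0, 0.706, 0.708, -0.0]
contact_force: [0.7, 0.6, -3.1]
gripper_width: 0.104
grasp_force: 58.7
time: 12.75
tool_pos: [0.5115, 0.1944, 0.2402]
tool_rot: [0.001, 0.706, 0.708, -0.001]
contact_force: [0.1, 0.5, -1.5]
gripper_width: 0.101
grasp_force: 58.7
time: 13.38
tool_pos: [0.5119, 0.1926, 0.2405]
tool_rot: [0.152, 0.69, 0.691, 0.151]
contact_force: [-0.0, 0.2, -1.9]
gripper_width: 0.107
grasp_force: 59.0
t 13.38 d [0.0006 0.0056 0.049 ] rot [-0.0036  0.0025 -0.0017] q [ 0.2847 -0.4089  2.0444 -0.1341  1.0926  0.3202] F [-0.0195  0.2481 -1.855 ]
```

```bash
echo '[{"aperture":0, "d":[0, 0.002, 0.012]}, {"aperture":0, "d":[0, 0.002, 0.012]}, {"aperture":0, "d":[0, 0.002, 0.013], "r":[-0.003, 0.002, -0.002]}, {"aperture":0, "d":[0.0005, 0, 0.012]}, {"aperture":0}]' | python3 shift.py
python3 - <<'E'
from h import *
delta(goal,goalR)
def draw(n,x,y,w,h,f):
    im=grab_frame(n)[:,:,::-1]
    c=cv2.resize(im[y:y+h,x:x+w],None,fx=f,fy=f,interpolation=cv2.INTER_CUBIC)
    def pl(X,col): cv2.polylines(c,[((proj(n,X)-[x,y]+.5)*f-.5).round().astype(np.int32)],True,col,1)
    ey=place([0,0,C[2]],[0,1,0])[0]
    # pad outline: plate back at face-.010ex ; z from -28..+28
    for d,col in((-.010,(0,255,255)),(-.004,(0,255,0))):
        pl([face+d*ex+a*ey+b*ez for a,b in((-.056,-.028),(.056,-.028),(.056,.028),(-.056,.028))],col)
    L=face+.15*ex
    pl([L+.031*(np.cos(a)*ey+np.sin(a)*ez) for a in np.linspace(0,6.28,40)],(0,0,255))
    pl([L,face],(255,0,255))
    return c
cv2.imwrite("pics/a5.png",np.hstack([draw("top",155,115,80,110,5),draw("side",245,85,80,110,5)]))
E
```

```text
time: 14.0
tool_pos: [0.5377, 0.1937, 0.1967]
tool_rot: [0.151, 0.689, 0.692, 0.151]
contact_force: [-0.2, 0.7, -2.0]
gripper_width: 0.108
grasp_force: 59.0
t 14.0 d [-0.0006  0.0004 -0.0016] rot [-0.006   0.0004  0.0014] q [ 0.2698 -0.3066  2.0411 -0.1318  0.9943  0.3136] F [-0.1668  0.6582 -1.9772]
```

View pics/a5.png

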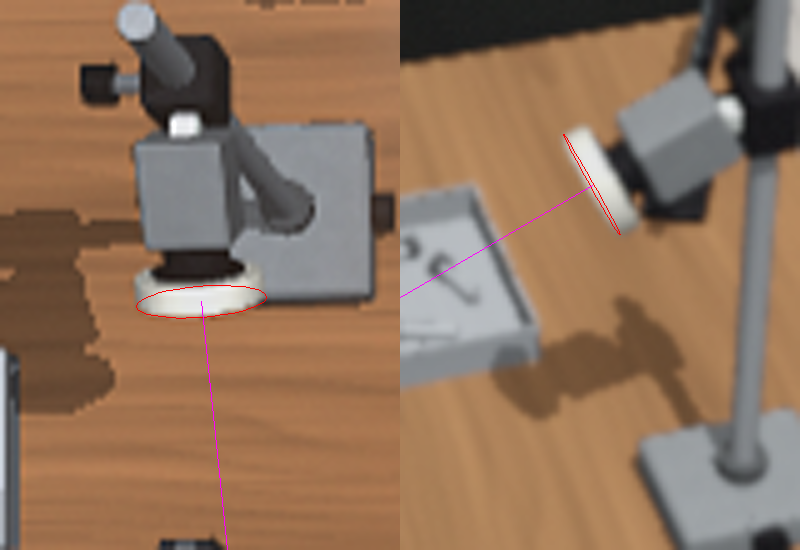

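The modelled ring (red) sits on the ring light in both views. The pad lies outside these crops, so I'll look once more with it included.

```bash
echo '[{"aperture":0, "d":[-0.0005, 0, -0.0015], "r":[-0.005, 0, 0.001]}, {"aperture":0}]' | python3 shift.py
python3 - <<'E'
from h import *
delta(goal,goalR)
def draw(n,x,y,w,h,f):
    im=grab_frame(n)[:,:,::-1]
    c=cv2.resize(im[y:y+h,x:x+w],None,fx=f,fy=f,interpolation=cv2.INTER_CUBIC)
    def pl(X,col): cv2.polylines(c,[((proj(n,X)-[x,y]+.5)*f-.5).round().astype(np.int32)],True,col,1)
    ey=place([0,0,C[2]],[0,1,0])[0]
    pl([face-.004*ex+a*ey+b*ez for a,b in((-.056,-.028),(.056,-.028),(.056,.028),(-.056,.028))],(0,255,0))
    return c
cv2.imwrite("pics/a6.png",np.hstack([draw("top",170,160,80,100,5),draw("side",210,85,80,100,5)]))
E
```

```text
time: 14.35
tool_pos: [0.5376, 0.1937, 0.2011]
tool_rot: [0.154, 0.689, 0.692, 0.155]
contact_force: [0.9, 0.3, -1.5]
gripper_width: 0.107
grasp_force: 59.0
t 14.35 d [-0.0006 -0.0013  0.0025] rot [ 0.0041 -0.001   0.0004] q [ 0.2705 -0.3168  2.0435 -0.1335  0.9921  0.3153] F [ 0.8983  0.2592 -1.5064]
```

View pics/a6.png

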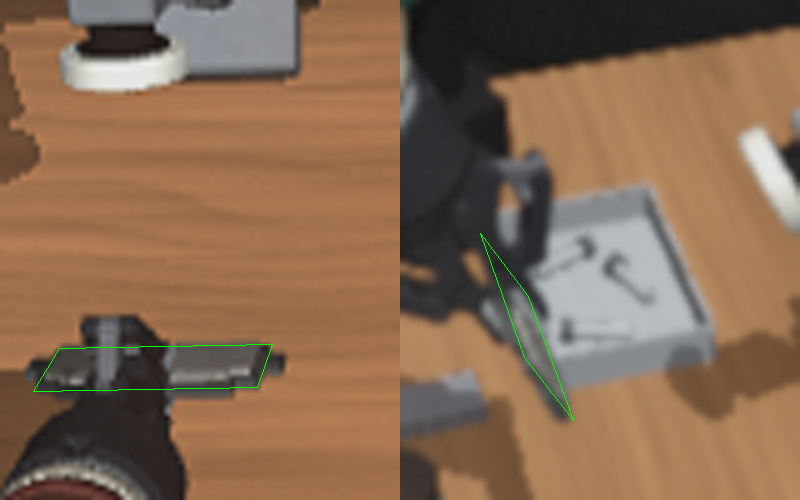

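The pad sits on the predicted outline (green) in both views: square, level, and centred within 1–2 mm. I'll let it settle and check.

```bash
echo '[{"aperture":0, "d":[0, -0.0005, 0.001], "r":[0.002, 0, 0]}, {"aperture":0}, {"aperture":0}, {"aperture":0}, {"aperture":0}]' | python3 shift.py | head -2
python3 -c "
from h import *
delta(goal,goalR);print(probe_bus.state()['joint_vel'])"
echo '[{"aperture":0}, {"aperture":0}]' | python3 shift.py
python3 -c "
from h import *
delta(goal,goalR)"
```

```text
time: 15.08
tool_pos: [0.5374, 0.1936, 0.1991]
t 15.07 d [-0.0004 -0.0003  0.0007] rot [ 0.0006 -0.0005  0.0004] q [ 0.27   -0.3136  2.0438 -0.1328  0.9921  0.3148] F [-1.1369 -0.31   -2.2687]
[-0.0012 -0.0009  0.0007 -0.      0.     -0.0015]
time: 15.32
tool_pos: [0.5374, 0.1936, 0.1991]
tool_rot: [0.153, 0.689, 0.692, 0.154]
contact_force: [-0.0, -0.9, -1.2]
gripper_width: 0.104
grasp_force: 59.0
t 15.32 d [-0.0004 -0.0003  0.0007] rot [ 0.0006 -0.0006  0.0003] q [ 0.27   -0.3137  2.0438 -0.1328  0.9921  0.3149] F [-0.0152 -0.9148 -1.241 ]
```

```bash
python3 -c "
from plant import manip, probe_bus, grab_frame, camera_params, job_done
print(job_done())"
```

```text
the job is handed in; nothing more can be done
None
```

The job is handed in: the caliper stands open past upright, and the worn pad is held still 15 cm in front of the lens, lining towards it, square, level and centred to within about 2 mm as I measured it.

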